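# Tip the napkin rings from the tray into the bowl

## Robot

A 6-joint arm with a two-finger parallel gripper is mounted at the origin on the work surface; the furniture and walls round the work are solid. World frame = base frame: x ahead of the robot, y to its left, z up, the work surface at z = 0. Lengths are in m, angles in rad, forces in N, time in s.
With the tool pointing down it reaches from about 0.3 to 0.775 m from the base axis. Payload 14.6 kg.
Tool frame: the origin (TCP) lies at the very end of the fingers, on their centre line; the grasp point (between the pads) lies 19 mm behind it; z points along the fingers, y is the line along which they close (so a half turn about z gives the same grasp; the last joint's range is limited). The gripper opens to 85 mm and grips with 20 to 120 N. Pads are 22 mm wide; open, the fingers measure 114 mm over their backs; the gripper's body (76 mm by 85 mm) begins 54 mm behind the grasp point. The pads swing forward as they close: fully open they stand 13 mm farther back than shut.
Start: joints at [1.044, 0.3, 1.521, -0, 1.321, -0.067], TCP at [0.244, 0.493, 0.207] pointing down, gripper open.
Joint ranges: [-3.03, 3.03], [-0.79, 2.21], [0.23, 2.52], [-1.04, 4.18], [0, 3.07], [-2.55, 2.55]. Speed limits (rad/s): [2.22, 2.22, 2.57, 3.14, 3.14, 3.14].

## Interface

Orientations are given as a rotation vector (axis times angle).
In Python, from station import monitor, viewer, manip gives the robot as it stands.
- The arm moves only by the tool send_rows, never from a script. Its argument "commands" is a list that holds one entry, the list of rows, each a list of 7 numbers: the shift along the tool's x, y, z in cm, then the turn, a rotation vector about the tool's x, y, z in rad, then the opening, from 0 (shut) to 1 (fully open). In form: [[[dx, dy, dz, wx, wy, wz, hand], ...]]. A call has 1 to 10 rows; each row shifts and turns the commanded pose from where the row before left it, along the tool's axes as they then stand; what a row does not reach is not made up. A row lasts 1/12 s, in which the tool goes at most 41.7 mm and 7.16 degrees, less where a joint would pass 70% of its speed; a pose out of reach is approached as far as the arm can. A call with a gripper value outside its range is refused whole. The fingers move at their own pace and stop on an object; "force" is the grip in N (left out, the last holds). Time passes only in rows, so rows that do not move let the fingers close. It gives the time, the measured TCP pose, the force, the opening and the grip force at its end, in the units of the state.
- monitor.read_state(): the state, without advancing time (a new reading comes with each control period).
- viewer.capture(name): name is "side" or "top" or "wrist"; returns the picture (480x640x3 uint8, red, green, blue); there is no depth.
- viewer.camera_model(name): a dict with "K" (3x3 intrinsics, pixels), "camera_from_world" (4x4, takes a point from world to camera coordinates). Camera axes: x right, y up, looking along -z (the intrinsics and any distortion apply to the point x, -y, -z); pixel columns grow to the right and rows downward; lengths in m; the calibration is good to about 2 mm. A picture is of the moment at which its call begins: read the wrist's pose just before it. camera_model takes no time and is no camera call; for the wrist camera it gives the pose at the moment of the call.
- manip.sign_off(): hands the job in; it is judged then, once.
Trained networks look in the newest picture that a camera, given by its name, has taken for a name from the list of things; names that differ only in an ending like _2 or _b are one class to them, and where a whole thing is asked for, a point or a joint stands for the part that bears it (a point fixed in the world has none). Each returns a list of dicts, best first, with "score" (0 to 1); they miss things now and then, are a little off and sometimes report something else, mostly with a low value. They report only what shows in the picture. A call takes as long as a camera call. They do not tell look-alikes from the thing itself.
- viewer.cut_out(camera, name): "region" (480x640 bool, what is visible of it).
- viewer.spot_point(camera, name): "position" ([x, y, z] in m, in the coordinates of the camera as it stood for that picture, good to about 4 mm: a listed point, or the origin of a listed thing).
The state is a dict: "time_s": time; "joint_pos": joint angles; "qd": joint speeds; "joint_efforts": joint torques, N m; "tool_pos": TCP position; "tool_rot": TCP orientation; "force": force on the tool from outside, world axes, zero at the start; "moment": the same for the moment, N m; "finger_gap": opening from 0.0 (shut) to 1.0 (fully open); "finger_force": force on a finger pad.
Only numpy, scipy, OpenCV 4.12 (cv2) and the standard library are available. Lean on these libraries where they do the work, as an engineer would, in place of code of your own. Each camera call takes 0.05 s, during which the arm holds its last target. There are 200 camera calls.

## Task

Pick up the wooden tray with the three napkin rings by its handle, carry it over to the larger glass bowl that stands alone, and tip the rings off the open end into the bowl so that all three land inside. Then set the empty tray down flat on the blue mat, centred and lengthwise along it, and let go. Keep the bowl and the pepper mill standing where they are.

Things in the scene. Friction and masses are not known exactly. Their poses are not given: they have to be found in the camera images.
- tray: small wooden serving tray with an arched carrying handle, 190 mm long (its x) by 112 mm wide (its y; 122 mm over the handle posts); floor 6 mm thick, side walls and back wall (+x end) 28 mm high and 6 mm thick, the -x end is an open mouth without a lip. Origin: centre of the underside; z up. About 0.35 kg. The open mouth starts facing roughly towards the robot.
- tray_handle (a point): centre of the tray's handle bar, 90 mm above the tray's underside, over its centre. The bar has flat sides: 14 mm thick along the tray's x, 26 mm high, 110 mm clear between the end posts along the tray's y; free space of 71 mm between tray floor and bar. Pinch it across its thickness from above.
- ring_a_mid (a point): centre of the blue napkin ring, a loose short tube 44 mm in outer and 32 mm in inner diameter, 34 mm high, 45 g, standing on end on the tray (smooth: begins to slide when the tray is tipped by about 17 to 27 degrees)
- ring_b_mid (a point): centre of the yellow napkin ring, a loose short tube 44 mm in outer and 32 mm in inner diameter, 34 mm high, 45 g, standing on end on the tray (smooth: begins to slide when the tray is tipped by about 17 to 27 degrees)
- ring_c_mid (a point): centre of the green napkin ring, a loose short tube 44 mm in outer and 32 mm in inner diameter, 34 mm high, 45 g, standing on end on the tray (smooth: begins to slide when the tray is tipped by about 17 to 27 degrees)
- bowl: the larger frosted glass bowl with a gold rim, standing alone and loose on the table: 155 mm across the rim, about 138 mm across inside the rim, 75 mm high, 0.26 kg. Origin: centre of the underside. (A smaller bowl on a plate close to the robot is not meant.)
- mat: rectangular cork mat with a blue fabric top, fixed to the table, 210 mm long (its x) by 150 mm wide (its y), 4 mm thick. Origin: centre of the underside
- mill: wooden pepper mill, 56 mm in diameter, 163 mm high, standing loose at the back; a bystander. Origin: centre of the underside
Things that resemble listed ones, but are neither listed nor needed, are in the scene too. Of the things shaped like the part that bears ring_c_mid, the green one is meant. Of the things shaped like the part that bears ring_b_mid, the yellow one is meant.

How it is judged:
By the outcome, as a careful person would: the job done as asked, in the order asked, and still so for the second after the job is handed in, with the robot touching nothing.
It also fails if it takes over 64 s, if anything falls off the work surface, if the arm or the gripper's body presses on something with over 40 N, if the wrist force passes 120 N, or if a joint passes its speed limit or range.

## Working session

There is one attempt and no reset: what is moved stays moved. The work goes in short steps, Python scripts to look and compute and a tool call to move; the robot and the scene stay as the last step left them, time stands still between calls to the robot, and variables do not carry over. Pictures are saved under pics/ and viewed, at most 10 in all, crops included, and the job is handed in when it is done.

Besides the shell and the picture viewer there is one more tool, called after ">>>" by a JSON object that holds its "fn" and its "kwargs". send_rows: Moves the arm, as the interface text tells. Its arguments: {"type":"object","properties":{"commands":{"type":"array"},"force":{"type":"number"}},"required":["commands"]}

```bash
ls; mkdir -p pics; cat > h.py <<'E'
import numpy as np, cv2
from scipy.spatial.transform import Rotation as R
from station import monitor, viewer, manip
np.set_printoptions(precision=4, suppress=True)
def cap(c,n):
    im=viewer.capture(c); cv2.imwrite(f'pics/{n}.png',im[:,:,::-1]); return im
def w(c,p):
    T=np.linalg.inv(viewer.camera_model(c)["camera_from_world"]); return T[:3,:3]@np.array(p)+T[:3,3]
def pix(c,P):
    m=viewer.camera_model(c);T=np.array(m["camera_from_world"]);q=T[:3,:3]@np.array(P)+T[:3,3];q=q*[1,-1,-1];u=np.array(m["K"])@q;return u[:2]/u[2]
def ray(c,u,v,z):
    m=viewer.camera_model(c);T=np.linalg.inv(m["camera_from_world"]);d=np.linalg.inv(np.array(m["K"]))@[u,v,1];d=T[:3,:3]@(d*[1,-1,-1]);o=T[:3,3];return o+d*(z-o[2])/d[2]
E
python3 - <<'E'
from h import *
a=cap('top','top0');b=cap('side','side0')
cv2.imwrite('pics/both.png',cv2.resize(np.vstack([a,b])[:,:,::-1],None,fx=.62,fy=.62))
for c in ['top','side']:
  for n in ['tray','tray_handle','ring_a_mid','bowl','mat','mill']:
    for d in viewer.spot_point(c,n)[:5]:
        P=w(c,d['position']); print(c,n,round(d['score'],2),P,pix(c,P).round())
print(monitor.read_state())
print(viewer.camera_model('top'))
E
```

```text
pics
top tray 0.89 [ 0.4817 -0.0115 -0.0005] [313. 264.]
top tray_handle 0.88 [ 0.4853 -0.0137  0.0883] [314. 263.]
top tray_handle 0.65 [0.5395 0.0114 0.0223] [303. 237.]
top ring_a_mid 0.6 [ 0.4257 -0.0055  0.0226] [309. 291.]
top bowl 0.86 [0.5024 0.2649 0.0025] [185. 252.]
top mat 0.58 [ 0.4871 -0.2327 -0.0022] [415. 264.]
top mill 0.82 [ 0.6791  0.1066 -0.0021] [261. 173.]
side tray 0.81 [ 0.4871 -0.0088  0.0018] [344. 275.]
side tray_handle 0.65 [ 0.4851 -0.0121  0.0922] [345. 242.]
side ring_a_mid 0.94 [ 0.4252 -0.0066  0.0266] [373. 266.]
side bowl 0.6 [0.5037 0.2674 0.0016] [350. 383.]
side mat 0.72 [ 0.481  -0.2321  0.0019] [337. 214.]
side mill 0.72 [0.6769 0.1012 0.0013] [254. 319.]
{'time_s': 0.7, 'joint_pos': array([ 1.0444,  0.2999,  1.521 ,  0.    ,  1.3207, -0.0666]), 'qd': array([ 0.0014,  0.0006, -0.001 , -0.0008,  0.0017,  0.0011]), 'joint_efforts': array([ -0.0008, -54.3287, -36.1937,  -0.0001,   0.0007,  -0.    ]), 'tool_pos': array([0.2441, 0.4929, 0.2068]), 'tool_rot': array([0.7159, 3.0589, 0.    ]), 'force': array([ 0.0288, -0.0366, -0.2454]), 'moment': array([-0.0573, -0.0562, -0.0131]), 'finger_force': 0.0, 'finger_gap': 1.0032900865275476}
{'K': array([[433.7669,   0.    , 315.8711],
       [  0.    , 433.7669, 237.0586],
       [  0.    ,   0.    ,   1.    ]]), 'camera_from_world': array([[ 0.0243, -0.9997, -0.0003, -0.0292],
       [ 0.9979,  0.0242,  0.0607, -0.5396],
       [-0.0607, -0.0017,  0.9982, -0.9068],
       [ 0.    ,  0.    ,  0.    ,  1.    ]])}
```

```bash
python3 - <<'E'
import cv2,numpy as np
a=cv2.imread('pics/top0.png');b=cv2.imread('pics/side0.png')
cv2.imwrite('pics/topc.png',cv2.resize(a[130:400,120:500],None,fx=2.1,fy=2.1,interpolation=cv2.INTER_CUBIC))
E
```

```text
(no output)
```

View pics/both.png

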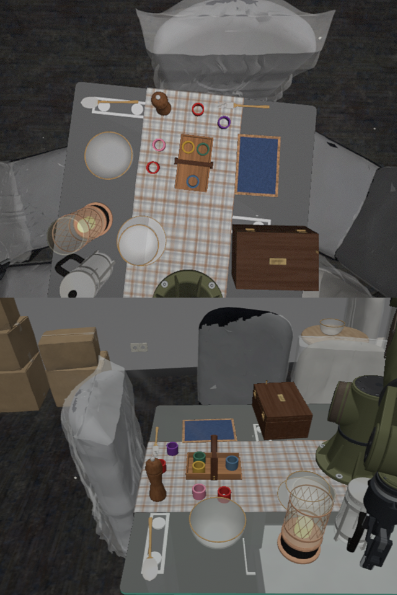

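View pics/topc.png

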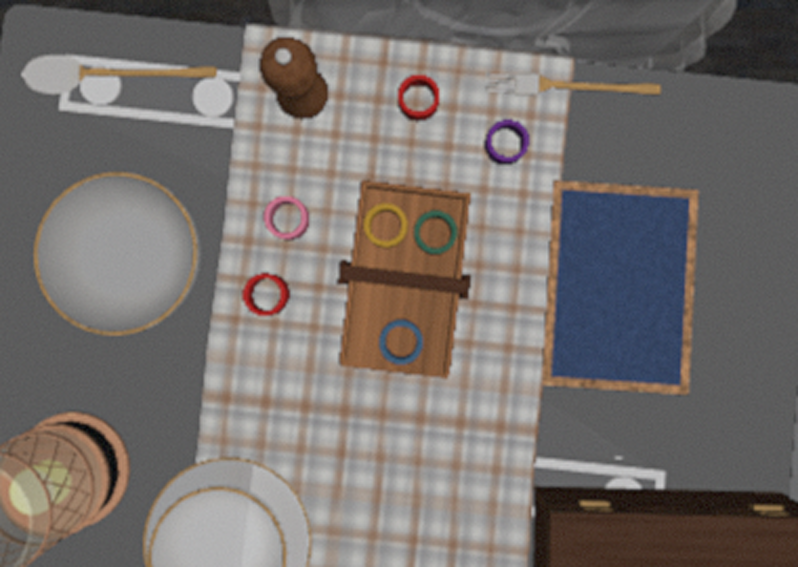

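The larger bowl is the one standing alone at about top px (176,251). The smaller one sits on a plate near the robot, at about (228,385). The tray holds yellow (304,237), green (327,240) and blue (311,292) at its mouth. Next I'll work out the yaws.

```bash
python3 - <<'E'
from h import *
f=lambda u,v,z: ray('top',u/2.1+120,v/2.1+130,z)
bl,br,ml,mr=f(361,182,.028),f(470,195,.028),f(340,366,.028),f(447,377,.028)
print('tray',bl,br,ml,mr,(bl+br+ml+mr)/4, [np.degrees(np.arctan2(d[1],d[0])) for d in (bl-ml,br-mr)])
h1,h2=f(340,271,.103),f(469,287,.103); print('handle',h1,h2,(h1+h2)/2,np.degrees(np.arctan2(*( (h1-h2)[[0,1]]*[-1,1]))))
# masks
for n,z in (('mat',.004),('bowl',.075)):
    m=viewer.cut_out('top',n)[0]['region'].astype(np.uint8)
    c=max(cv2.findContours(m,0,2)[0],key=cv2.contourArea)[:,0]
    P=np.array([ray('top',u,v,z)[:2] for u,v in c],np.float32)
    print(n,cv2.minAreaRect(P),cv2.minEnclosingCircle(P))
print('lamp base',f(95,470,0),'lamp', [ (d['score']) for d in viewer.spot_point('side','mill')])
print('mill in side', pix('side',[.677,.104,0]),pix('side',[.677,.104,.163]), 'chest edge',f(535,490,.1))
print(R.from_rotvec(monitor.read_state()['tool_rot']).as_matrix())
E
```

```text
tray [0.5813 0.0354 0.028 ] [ 0.5708 -0.0742  0.028 ] [0.3975 0.0512 0.028 ] [ 0.3893 -0.0551  0.028 ] [ 0.4847 -0.0107  0.028 ] [np.float64(-4.8992708888919285), np.float64(-6.003972204747799)]
handle [0.491 0.048 0.103] [ 0.4792 -0.0704  0.103 ] [ 0.4851 -0.0112  0.103 ] -5.665996116245886
mat ((0.48251932859420776, -0.22882381081581116), (0.15159161388874054, 0.2092379629611969), 87.5008773803711) ((0.48144736886024475, -0.229598730802536), 0.12604917585849762)
bowl ((0.5024267435073853, 0.2632529139518738), (0.15349189937114716, 0.1532919853925705), 47.172645568847656) ((0.5038254261016846, 0.26378095149993896), 0.07916124165058136)
lamp base [0.2841 0.2989 0.    ] lamp [0.72]
mill in side [254.0147 320.6566] [245.1855 259.0158] chest edge [ 0.2973 -0.134   0.1   ]
[[-0.8962  0.4437  0.    ]
 [ 0.4437  0.8962  0.    ]
 [-0.      0.     -1.    ]]
```

>>> {"fn": "send_rows", "kwargs": {"commands": [[[0,0,-3.3,0,0,0,1],[0,0,-3.3,0,0,0,1],[0,0,-3.3,0,0,0,1],[-3.14,-2.46,0,0,0,0,1],[-3.14,-2.46,0,0,0,0,1],[-3.14,-2.46,0,0,0,0,1],[-3.14,-2.46,0,0,0,0,1],[-3.14,-2.46,0,0,0,0,1],[-3.14,-2.46,0,0,0,0,1],[-3.14,-2.46,0,0,0,0,1]]]}}

```text
time_s: 1.68
tool_pos: [0.3649, 0.2392, 0.306]
tool_rot: [0.715, 3.059, 0.001]
force: [1.1, 0.9, 0.4]
finger_gap: 1.002
finger_force: 0.0
```

>>> {"fn": "send_rows", "kwargs": {"commands": [[[-3.14,-2.46,0,0,0,0,1],[-3.14,-2.46,0,0,0,0,1],[-3.14,-2.46,0,0,0,0,1],[-3.14,-2.46,0,0,0,0,1],[-3.14,-2.46,0,0,0,0,1],[-3.14,-2.46,0,0,0,0,1],[-3.14,-2.46,0,0,0,0,1],[0,0,1.5,0,0,0.1,1],[0,0,1.5,0,0,0.1,1],[0,0,1.5,0,0,0.1,1]]]}}

```text
time_s: 2.52
tool_pos: [0.4853, -0.0116, 0.26]
tool_rot: [-1.174, -2.914, 0.0]
force: [-0.3, 0.1, 0.6]
finger_gap: 1.003
finger_force: 0.0
```

>>> {"fn": "send_rows", "kwargs": {"commands": [[[0,0,1.5,0,0,0.1,1],[0,0,1.5,0,0,0.1,1],[0,0,1.5,0,0,0.1,1],[0,0,1.5,0,0,0.1,1],[0,0,1.5,0,0,0.1,1],[0,0,1.5,0,0,0.1,1],[0,0,1.5,0,0,0.1,1],[0,0,1.5,0,0,0.1,1],[0,0,1.5,0,0,0.1,1],[0,0,0,0,0,0,1]]]}}

```text
time_s: 3.35
tool_pos: [0.4839, -0.0107, 0.1234]
tool_rot: [-2.321, -2.113, 0.004]
force: [-0.0, -0.2, -0.6]
finger_gap: 0.999
finger_force: 0.0
```

```bash
python3 - <<'E'
from h import *
s=monitor.read_state(); print(s['time_s'],s['tool_pos'],s['joint_pos'],s['force']); M=R.from_rotvec(s['tool_rot']).as_matrix(); print(M)
im=cap('wrist','w1')
for n in ('tray_handle','tray','ring_a_mid'):
  for d in viewer.spot_point('wrist',n)[:4]:
    P=w('wrist',d['position']);print(n,round(d['score'],2),P,pix('wrist',P).round())
E
```

```text
3.35 [ 0.4839 -0.0107  0.1234] [-0.0978  0.2471  1.7956 -0.      1.1029 -0.0041] [-0.0227 -0.2271 -0.6285]
[[ 0.0936  0.9956 -0.004 ]
 [ 0.9956 -0.0936  0.0004]
 [ 0.     -0.004  -1.    ]]
tray_handle 0.83 [ 0.4849 -0.0096  0.0968] [322. 263.]
tray_handle 0.25 [ 0.4278 -0.0066  0.022 ] [252. 229.]
tray_handle 0.21 [0.5411 0.0103 0.0247] [392. 198.]
tray 0.95 [ 0.486  -0.0086  0.0038] [323. 219.]
ring_a_mid 0.68 [ 0.4304 -0.0085  0.0219] [255. 231.]
ring_a_mid 0.6 [0.5415 0.0113 0.0261] [391. 196.]
```

View pics/w1.png

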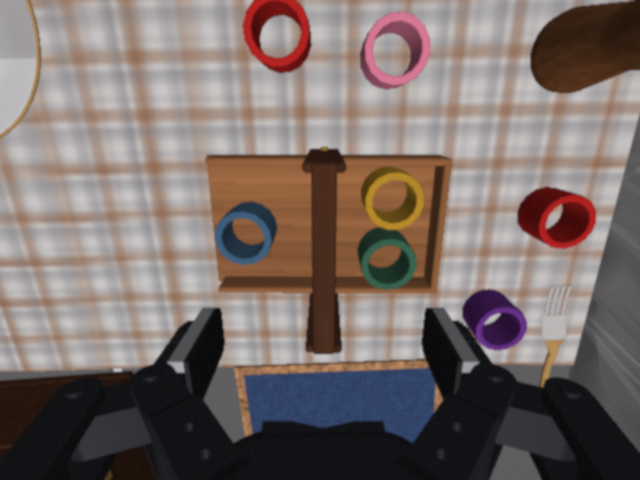

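The wrist picture shows the handle bar upright at x≈323 px, centred between the fingers. Blue is left (246,235); yellow (393,198) and green (387,260) are right. Now I'll descend and grip.

>>> {"fn": "send_rows", "kwargs": {"commands": [[[0,0,1.7,0,0,0,1],[0,0,1.8,0,0,0,1],[0,0,1.4,0,0,0,1],[0,0,0.2,0,0,0,0.5],[0,0,0,0,0,0,0.3],[0,0,0,0,0,0,0.2],[0,0,0,0,0,0,0.1],[0,0,0,0,0,0,0],[0,0,0,0,0,0,0],[0,0,0,0,0,0,0]]], "force": 100}}

```text
time_s: 4.38
tool_pos: [0.4856, -0.0109, 0.0758]
tool_rot: [2.317, 2.12, 0.001]
force: [-2.7, 0.7, 8.2]
finger_gap: 0.109
finger_force: 98.4
```

>>> {"fn": "send_rows", "kwargs": {"commands": [[[0,0,0,0,0,0,0],[0,0,0,0,0,0,0],[0,0,0,0,0,0,0],[0,0,-0.2,0,0,0,0],[0,0,-0.5,0,0,0,0],[0,0,-0.8,0,0,0,0],[0,0,-0.8,0,0,0,0],[0,0,-0.5,0,0,0,0],[0,0,-0.2,0,0,0,0],[0,0,0,0,0,0,0]]]}}

```text
time_s: 5.22
tool_pos: [0.4854, -0.0109, 0.1054]
tool_rot: [2.317, 2.12, 0.001]
force: [0.1, 0.3, -5.1]
finger_gap: 0.097
finger_force: 98.2
```

```bash
python3 - <<'E'
from h import *
s=monitor.read_state(); print(s['time_s'],s['tool_pos'],s['force'],s['moment'],s['finger_gap'],s['finger_force']); M=R.from_rotvec(s['tool_rot']).as_matrix(); print(M)
a=cap('wrist','w2');b=cap('side','s2')
cv2.imwrite('pics/v2.png',np.vstack([cv2.resize(a,(400,300)),cv2.resize(b[200:350,220:420],(400,300))])[:,:,::-1])
for n in ('tray',):
  for c in ('wrist','side'):
   for d in viewer.spot_point(c,n)[:1]:
    P=w(c,d['position']);print(n,round(d['score'],2),P)
E
```

```text
5.2167 [ 0.4854 -0.0109  0.1054] [ 0.0513  0.2688 -5.1086] [-0.0455  0.001   0.0102] 0.09704969197291531 98.19840447977185
[[ 0.0889  0.996   0.001 ]
 [ 0.996  -0.0889 -0.0001]
 [-0.      0.001  -1.    ]]
tray 0.95 [ 0.4861 -0.0102  0.0297]
tray 0.81 [ 0.4852 -0.0137  0.0304]
```

View pics/v2.png

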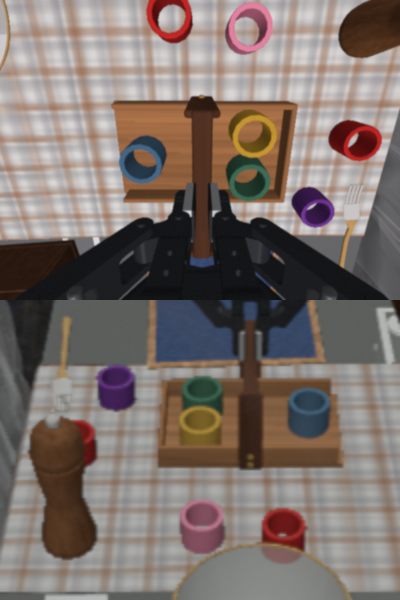

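Lifted level with all three rings aboard. Now I'll predict the carry and tilt rows.

```bash
cat >> h.py <<'E'
def sim(p,M,rows):
    p=np.array(p);M=np.array(M)
    for r in rows:
        p=p+M@np.array(r[:3])/100; M=M@R.from_rotvec(r[3:6]).as_matrix()
    return p,M
E
python3 - <<'E'
from h import *
s=monitor.read_state();p=s['tool_pos'];M=R.from_rotvec(s['tool_rot']).as_matrix()
S=[.6,1.2,1.8,2.4,2.8,2.8,2.8,2.8,2.8,2.4,1.8,1.2,.6]
rows=[[q,0,-.75,0,0,-round(q/50,3)] for q in S]
p,M=sim(p,M,rows);print(p,np.degrees(np.arctan2(M[1,1],M[0,1])))
u=M[:,1];bowl=np.array([.503,.265,0]);lip=bowl+.035*u;lip[2]=.097
u0=u.copy();z=np.array([0,0,1.])
tcp=lambda t: lip+(.095*np.cos(t)-.075*np.sin(t))*u0+(.095*np.sin(t)+.075*np.cos(t))*z
print('to tilt0', M.T@(tcp(0)-p)*100, tcp(0))
for t in np.arange(0,1.0,.1):
    Mt=M@R.from_rotvec([-t,0,0]).as_matrix()
    print(t,tcp(t), Mt.T@(tcp(t+.1)-tcp(t))*100)
E
```

```text
[0.4473 0.2435 0.202 ] 24.693679902996468
to tilt0 [-0.374  18.9651  2.9947] [0.6211 0.3193 0.172 ]
0.0 [0.6211 0.3193 0.172 ] [ 0.0003 -0.7967 -0.9109]
0.1 [0.6139 0.316  0.1811] [ 0.0002 -0.7966 -0.911 ]
0.2 [0.6059 0.3123 0.1893] [ 0.0002 -0.7966 -0.911 ]
0.30000000000000004 [0.5971 0.3083 0.1967] [ 0.0002 -0.7965 -0.911 ]
0.4 [0.5878 0.304  0.203 ] [ 0.0002 -0.7965 -0.9111]
0.5 [0.5779 0.2994 0.2083] [ 0.0001 -0.7964 -0.9111]
0.6000000000000001 [0.5676 0.2947 0.2125] [ 0.0001 -0.7963 -0.911 ]
0.7000000000000001 [0.5569 0.2898 0.2156] [ 0.0001 -0.7963 -0.911 ]
0.8 [0.5461 0.2848 0.2174] [ 0.     -0.7962 -0.911 ]
0.9 [0.5351 0.2797 0.218 ] [-0.     -0.7962 -0.9109]
```

>>> {"fn": "send_rows", "kwargs": {"commands": [[[0,0,-0.6,0,0,0,0],[0,0,-1.2,0,0,0,0],[0,0,-1.2,0,0,0,0],[0.6,0,-0.7,0,0,-0.012,0],[1.2,0,-0.6,0,0,-0.024,0],[1.8,0,-0.6,0,0,-0.036,0],[2.4,0,-0.6,0,0,-0.048,0],[2.8,0,-0.6,0,0,-0.056,0],[2.8,0,-0.6,0,0,-0.056,0],[2.8,0,-0.6,0,0,-0.056,0]]]}}

```text
time_s: 6.25
tool_pos: [0.4802, 0.1349, 0.1779]
tool_rot: [-1.984, -2.435, 0.0]
force: [1.2, 0.5, -3.9]
finger_gap: 0.099
finger_force: 98.3
```

>>> {"fn": "send_rows", "kwargs": {"commands": [[[2.8,0,-0.6,0,0,-0.056,0],[2.8,0,-0.6,0,0,-0.056,0],[2.4,0,-0.6,0,0,-0.048,0],[1.8,0,-0.5,0,0,-0.036,0],[1.2,0,-0.2,0,0,-0.024,0],[0.6,0,0,0,0,-0.012,0],[0,0.6,0,0,0,0,0],[0,1.2,0,0,0,0,0],[0,1.8,0,0,0,0,0],[0,2.3,0,0,0,0,0]]]}}

```text
time_s: 7.08
tool_pos: [0.5018, 0.2675, 0.2025]
tool_rot: [-1.697, -2.644, 0.001]
force: [0.7, 0.0, -3.9]
finger_gap: 0.102
finger_force: 98.3
```

>>> {"fn": "send_rows", "kwargs": {"commands": [[[0,2.4,0,0,0,0,0],[0,2.4,0,0,0,0,0],[0,2.4,0.2,0,0,0,0],[0,2.3,0.2,0,0,0,0],[0,1.8,0.2,0,0,0,0],[0,1.2,0.2,0,0,0,0],[0,0.6,0.1,0,0,0,0],[0,0,0,0,0,0,0],[0,0,0,0,0,0,0]]]}}

```text
time_s: 7.83
tool_pos: [0.62, 0.3222, 0.1931]
tool_rot: [-1.696, -2.644, 0.002]
force: [-0.3, -0.5, -4.2]
finger_gap: 0.099
finger_force: 98.3
```

```bash
python3 - <<'E'
from h import *
s=monitor.read_state();p=s['tool_pos'];M=R.from_rotvec(s['tool_rot']).as_matrix()
print(s['time_s'],p,s['joint_pos'],s['force'],s['finger_gap']);print(M)
a=cap('top','t3');b=cap('side','s3')
cv2.imwrite('pics/v3.png',np.vstack([cv2.resize(a[130:310,120:360],(400,300)),cv2.resize(b[250:460,200:480],(400,300))])[:,:,::-1])
for c in ('top','side'):
  for n in ('tray','bowl','ring_a_mid'):
   for d in viewer.spot_point(c,n)[:4]:
    P=w(c,d['position']);print(c,n,round(d['score'],2),P)
u=M[:,1];u=u*[1,1,0];u/=np.linalg.norm(u);q=p-u*.095;print('lip',q, 'from bowl',(q-[.503,.265,0])@u,(q-[.503,.265,0])@M[:,0])
E
```

```text
7.8333 [0.62   0.3222 0.1931] [ 0.4269  0.6562  1.0363 -0.0001  1.4503 -0.0033] [-0.3167 -0.4979 -4.1534] 0.09945227794602471
[[-0.417   0.9089 -0.001 ]
 [ 0.9089  0.417  -0.0006]
 [-0.0001 -0.0012 -1.    ]]
top tray 0.97 [0.6191 0.3197 0.1182]
top bowl 0.76 [ 0.502   0.2636 -0.0005]
top ring_a_mid 0.95 [0.5688 0.2951 0.1404]
top ring_a_mid 0.6 [ 0.6776  0.1032 -0.0055]
side tray 0.81 [0.6201 0.321  0.1216]
side tray 0.32 [0.6763 0.322  0.1445]
side bowl 0.63 [ 0.5039  0.2703 -0.0002]
side ring_a_mid 0.83 [0.5646 0.2933 0.1438]
lip [0.5336 0.2825 0.1931] from bowl 0.03515029248430708 0.0031505565142166394
```

View pics/v3.png

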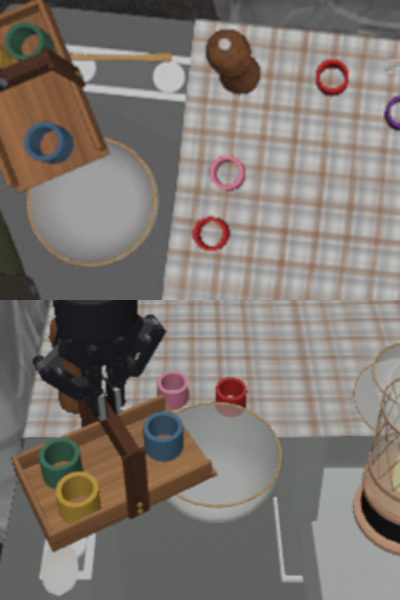

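Everything is in place, with the rings still standing on the tray. I'll lower by 2 cm and tilt slowly about the lip.

>>> {"fn": "send_rows", "kwargs": {"commands": [[[-0.1,0,0.5,0,0,0,0],[-0.1,0,0.9,0,0,0,0],[-0.1,0,0.5,0,0,0,0],[0,-0.16,-0.18,-0.02,0,0,0],[0,-0.24,-0.27,-0.03,0,0,0],[0,-0.32,-0.36,-0.04,0,0,0],[0,-0.32,-0.36,-0.04,0,0,0],[0,-0.32,-0.36,-0.04,0,0,0],[0,-0.32,-0.36,-0.04,0,0,0],[0,-0.24,-0.27,-0.03,0,0,0]]]}}

```text
time_s: 9.07
tool_pos: [0.6014, 0.3109, 0.1937]
tool_rot: [1.617, 2.523, 0.305]
force: [0.4, 0.1, -4.0]
finger_gap: 0.107
finger_force: 98.5
```

>>> {"fn": "send_rows", "kwargs": {"commands": [[[0,-0.16,-0.18,-0.02,0,0,0],[0,-0.12,-0.14,-0.015,0,0,0],[0,-0.12,-0.14,-0.015,0,0,0],[0,-0.12,-0.14,-0.015,0,0,0],[0,-0.12,-0.14,-0.015,0,0,0],[0,-0.12,-0.14,-0.015,0,0,0],[0,-0.12,-0.14,-0.015,0,0,0],[0,-0.12,-0.14,-0.015,0,0,0],[0,-0.12,-0.14,-0.015,0,0,0],[0,-0.12,-0.14,-0.015,0,0,0]]]}}

```text
time_s: 9.9
tool_pos: [0.5871, 0.3044, 0.2043]
tool_rot: [1.558, 2.431, 0.488]
force: [0.2, -0.8, -4.7]
finger_gap: 0.102
finger_force: 98.5
```

```bash
cat > st.py <<'E'
from h import *
s=monitor.read_state();p=s['tool_pos'];M=R.from_rotvec(s['tool_rot']).as_matrix()
t=np.arcsin(M[2,1]);h=M[:,1]*[1,1,0];h/=np.linalg.norm(h)
q=p-M[:,1]*.095+M[:,2]*.075
print(s['time_s'],p,'tilt',np.degrees(t),'lip',q,(q-[.503,.265,0])@h,(q-[.503,.265,0])@M[:,0],s['force'],s['finger_gap'])
cap('side','sx')
for d in viewer.spot_point('side','ring_a_mid')[:5]: print(round(d['score'],2),w('side',d['position']))
E
python3 st.py
```

```text
9.9 [0.5871 0.3044 0.2043] tilt 22.712563818495425 lip [0.5338 0.2799 0.0984] 0.03417581406749838 0.0006649327424936278 [ 0.1817 -0.7881 -4.664 ] 0.10199325823852648
0.52 [0.5545 0.2833 0.1361]
```

>>> {"fn": "send_rows", "kwargs": {"commands": [[[0,-0.12,-0.14,-0.015,0,0,0],[0,-0.12,-0.14,-0.015,0,0,0],[0,-0.12,-0.14,-0.015,0,0,0],[0,-0.12,-0.14,-0.015,0,0,0],[0,-0.12,-0.14,-0.015,0,0,0],[0,-0.12,-0.14,-0.015,0,0,0],[0,-0.12,-0.14,-0.015,0,0,0],[0,-0.12,-0.14,-0.015,0,0,0],[0,-0.12,-0.14,-0.015,0,0,0],[0,-0.12,-0.14,-0.015,0,0,0]]]}}

```text
time_s: 10.83
tool_pos: [0.5717, 0.2973, 0.2115]
tool_rot: [1.496, 2.335, 0.654]
force: [-0.0, -0.1, -3.9]
finger_gap: 0.1
finger_force: 98.6
```

```bash
python3 st.py; python3 -c "
from h import *
a=cap('top','t4');b=cv2.imread('pics/sx.png')[:,:,::-1]
cv2.imwrite('pics/v4.png',np.vstack([cv2.resize(a[130:310,120:360],(400,300)),cv2.resize(b[250:460,200:480],(400,300))])[:,:,::-1])"
```

```text
10.8333 [0.5717 0.2973 0.2115] tilt 31.31860321974301 lip [0.5334 0.2797 0.098 ] 0.0337238475493314 0.0006662930794271431 [-0.0352 -0.1031 -3.8971] 0.09950763079290194
0.56 [0.4984 0.2583 0.0639]
```

View pics/v4.png

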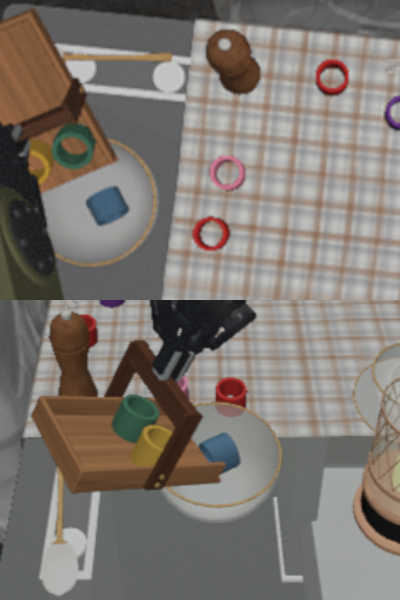

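Blue is in the bowl (side crop 220,452), and yellow and green are sliding towards the mouth. I'll continue.

>>> {"fn": "send_rows", "kwargs": {"commands": [[[0,0,0,0,0,0,0],[0,0,0,0,0,0,0],[0,0,0,0,0,0,0],[0,-0.12,-0.14,-0.015,0,0,0],[0,-0.12,-0.14,-0.015,0,0,0],[0,-0.12,-0.14,-0.015,0,0,0],[0,-0.12,-0.14,-0.015,0,0,0],[0,-0.16,-0.18,-0.02,0,0,0],[0,-0.16,-0.18,-0.02,0,0,0],[0,-0.16,-0.18,-0.02,0,0,0]]]}}

```text
time_s: 11.82
tool_pos: [0.5587, 0.2913, 0.2151]
tool_rot: [1.443, 2.252, 0.78]
force: [0.2, -0.3, -3.0]
finger_gap: 0.1
finger_force: 98.8
```

```bash
python3 st.py; python3 -c "
from h import *
a=cap('top','t5');b=cv2.imread('pics/sx.png')[:,:,::-1]
cv2.imwrite('pics/v5.png',np.vstack([cv2.resize(a[130:310,120:360],(400,300)),cv2.resize(b[250:460,200:480],(400,300))])[:,:,::-1])"
```

```text
11.8167 [0.5587 0.2913 0.2151] tilt 38.2037622194024 lip [0.533  0.2795 0.0975] 0.03331004066995875 0.000657704577983767 [ 0.1903 -0.308  -2.9944] 0.10010901154616024
0.66 [0.501  0.2607 0.0263]
```

View pics/v5.png

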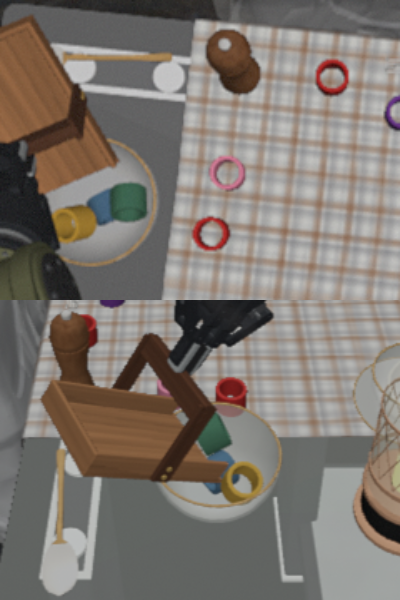

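All three rings are in the bowl. I'll retract upward, level the tray and carry it to the mat.

>>> {"fn": "send_rows", "kwargs": {"commands": [[[0,0.3,-0.4,0,0,0,0],[0,0.7,-0.9,0,0,0,0],[0,0.9,-1.1,0,0,0,0],[0,0.7,-0.9,0,0,0,0],[0,0.3,-0.4,0.067,0,0,0],[0,0,0,0.12,0,0,0],[0,0,0,0.12,0,0,0],[0,0,0,0.12,0,0,0],[0,0,0,0.12,0,0,0],[0,0,0,0.12,0,0,0]]]}}

```text
time_s: 12.8
tool_pos: [0.5593, 0.2916, 0.2639]
tool_rot: [-1.694, -2.643, 0.007]
force: [-0.4, -0.2, -3.7]
finger_gap: 0.103
finger_force: 98.6
```

```bash
python3 st.py;python3 - <<'E'
from h import *
s=monitor.read_state();p=s['tool_pos'];M=R.from_rotvec(s['tool_rot']).as_matrix();print(M)
print(M.T@(np.array([.483,-.2305,p[2]])-p)*100)
E
```

```text
12.8 [0.5593 0.2916 0.2639] tilt -0.2966827298907007 lip [0.4726 0.2518 0.1894] -0.033100427344740384 0.0006536922650642923 [-0.3618 -0.1884 -3.7124] 0.10294294676777614
0.74 [0.5007 0.2615 0.029 ]
[[-0.4175  0.9086 -0.0078]
 [ 0.9087  0.4175 -0.0036]
 [-0.     -0.0086 -1.    ]]
[-44.2388 -28.8256   0.2503]
```

>>> {"fn": "send_rows", "kwargs": {"commands": [[[-1.05,-0.68,0,0,0,0,0],[-2.1,-1.36,0,0,0,0,0],[-3.16,-2.04,0,0,0,0,0],[-3.16,-2.04,0,0,0,0,0],[-3.16,-2.04,0,0,0,0,0],[-3.16,-2.04,0,0,0,0,0],[-3.16,-2.04,0,0,0,0,0],[-3.16,-2.04,0,0,0,0,0],[-3.16,-2.04,0,0,0,0,0],[-3.16,-2.04,0,0,0,0,0]]]}}

```text
time_s: 13.73
tool_pos: [0.5098, -0.0455, 0.2634]
tool_rot: [1.693, 2.642, 0.001]
force: [1.4, -0.6, -3.1]
finger_gap: 0.102
finger_force: 98.7
```

>>> {"fn": "send_rows", "kwargs": {"commands": [[[-3.16,-2.04,0,0,0,0,0],[-3.16,-2.04,0,0,0,0,0],[-3.16,-2.04,0,0,0,0,0],[-3.16,-2.04,0,0,0,0,0],[-2.1,-1.36,0,0,0,0,0],[-1.05,-0.68,0,0,0,0,0],[0,0,0.5,0,0,0.05,0],[0,0,1,0,0,0.08,0],[0,0,1.5,0,0,0.08,0],[0,0,1.5,0,0,0.08,0]]]}}

```text
time_s: 14.57
tool_pos: [0.484, -0.2294, 0.218]
tool_rot: [2.062, 2.366, -0.001]
force: [0.7, -0.2, -4.5]
finger_gap: 0.102
finger_force: 98.7
```

>>> {"fn": "send_rows", "kwargs": {"commands": [[[0,0,1.5,0,0,0.08,0],[0,0,1.5,0,0,0.05,0],[0,0,1.5,0,0,0.05,0],[0,0,1,0,0,0,0],[0,0,0.5,0,0,0,0],[0,0,0,0,0,0,0],[0,0,0,0,0,0,0]]]}}

```text
time_s: 15.15
tool_pos: [0.4842, -0.2297, 0.1584]
tool_rot: [2.262, 2.179, -0.002]
force: [0.2, 0.3, -3.4]
finger_gap: 0.104
finger_force: 98.7
```

```bash
python3 - <<'E'
from h import *
s=monitor.read_state();p=s['tool_pos'];M=R.from_rotvec(s['tool_rot']).as_matrix();print(s['time_s'],p,s['force']);print(M)
print('yaw',np.degrees(np.arctan2(M[1,1],M[0,1])),M.T@(np.array([.483,-.2305,p[2]])-p)*100)
a=cap('top','t6');b=cap('side','s6')
cv2.imwrite('pics/v6.png',np.vstack([cv2.resize(a[130:370,120:500],(560,354)),cv2.resize(b[140:290,200:480],(440,236)).repeat(1,0) if 0 else cv2.resize(b[140:290,220:560],(560,246))])[:,:,::-1])
for c in ('top','side'):
  for n in ('tray','tray_handle','mat','bowl','mill'):
   for d in viewer.spot_point(c,n)[:1]: print(c,n,round(d['score'],2),w(c,d['position']))
E
```

```text
15.15 [ 0.4842 -0.2297  0.1584] [ 0.1863  0.3354 -3.4483]
[[ 0.0377  0.9993 -0.0004]
 [ 0.9993 -0.0377 -0.0016]
 [-0.0016 -0.0004 -1.    ]]
yaw -2.1610261852224535 [-0.0826 -0.1213  0.0002]
top tray 0.75 [ 0.4839 -0.2309  0.0799]
top bowl 0.61 [ 0.5038  0.2635 -0.0014]
top mill 0.62 [ 0.6777  0.1057 -0.0046]
side tray 0.66 [ 0.4851 -0.2288  0.0819]
side tray_handle 0.63 [ 0.483  -0.2272  0.1735]
side mat 0.56 [ 0.4816 -0.2316  0.0028]
side bowl 0.97 [0.5074 0.2682 0.0015]
side mill 0.81 [0.6759 0.1017 0.0034]
```

View pics/v6.png

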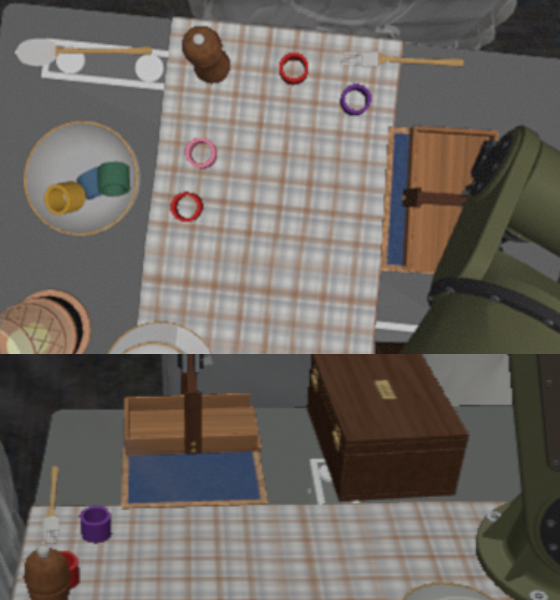

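The rings lie in the bowl, which hasn't moved, and the tray is level above the mat. I'll lower it.

>>> {"fn": "send_rows", "kwargs": {"commands": [[[-0.05,-0.05,0.7,0,0,0,0],[0,-0.05,1.3,0,0,0,0],[0,0,1.5,0,0,0,0],[0,0,1.5,0,0,0,0],[0,0,1.2,0,0,0,0],[0,0,0.7,0,0,0,0],[0,0,0.4,0,0,0,0],[0,0,0.2,0,0,0,0],[0,0,0.1,0,0,0,0],[0,0,0,0,0,0,0]]]}}

```text
time_s: 16.58
tool_pos: [0.4831, -0.2303, 0.082]
tool_rot: [2.264, 2.178, -0.003]
force: [-0.4, 0.5, -3.1]
finger_gap: 0.099
finger_force: 98.7
```

>>> {"fn": "send_rows", "kwargs": {"commands": [[[0,0,0.1,0,0,0,0],[0,0,0.1,0,0,0,0],[0,0,0.1,0,0,0,0],[0,0,0,0,0,0,0]]]}}

```text
time_s: 16.92
tool_pos: [0.4832, -0.2304, 0.0799]
tool_rot: [2.264, 2.177, -0.003]
force: [-4.5, 2.1, 9.0]
finger_gap: 0.101
finger_force: 101.1
```

Contact made, so I'll release and go up.

>>> {"fn": "send_rows", "kwargs": {"commands": [[[0,0,0,0,0,0,0.2],[0,0,0,0,0,0,0.4],[0,0,0,0,0,0,0.6],[0,0,0,0,0,0,0.8],[0,0,0,0,0,0,0.8],[0,0,0,0,0,0,0.8],[0,0,-1,0,0,0,0.8],[0,0,-2,0,0,0,0.8],[0,0,-3,0,0,0,0.8],[0,0,-3,0,0,0,0.8]]]}}

```text
time_s: 17.75
tool_pos: [0.4827, -0.2299, 0.1701]
tool_rot: [-2.263, -2.177, 0.003]
force: [-0.1, 0.6, 0.1]
finger_gap: 0.803
finger_force: 0.0
```

>>> {"fn": "send_rows", "kwargs": {"commands": [[[2,0,-3,0,0,0,0.8],[3.5,0,-2,0,0,0,0.8],[4,0,0,0,0,0,0.8],[4,0,0,0,0,0,0.8],[4,0,0,0,0,0,0.8],[4,0,0,0,0,0,0.8],[3,0,0,0,0,0,0.8],[2,0,0,0,0,0,0.8],[0,0,0,0,0,0,0.8]]]}}

```text
time_s: 18.5
tool_pos: [0.4934, 0.0379, 0.2193]
tool_rot: [-2.26, -2.181, 0.001]
force: [0.1, -1.1, -0.6]
finger_gap: 0.803
finger_force: 0.0
```

```bash
python3 - <<'E'
from h import *
s=monitor.read_state();print(s['time_s'],s['tool_pos'],s['force'],s['finger_gap'])
a=cap('top','t7');b=cap('side','s7')
cv2.imwrite('pics/v7.png',np.vstack([cv2.resize(a[130:370,120:500],(560,354)),cv2.resize(b[140:290,220:560],(560,246))])[:,:,::-1])
cv2.imwrite('pics/m7.png',cv2.resize(a[200:330,360:470],None,fx=4.5,fy=4.5,interpolation=cv2.INTER_CUBIC)[:,:,::-1])
for c in ('top','side'):
  for n in ('tray','mat','bowl','mill'):
   for d in viewer.spot_point(c,n)[:1]: print(c,n,round(d['score'],2),w(c,d['position']))
E
```

```text
18.5 [0.4934 0.0379 0.2193] [ 0.0794 -1.1033 -0.6462] 0.8026047880519944
top tray 0.85 [ 0.4842 -0.23    0.0038]
top bowl 0.67 [0.502  0.2638 0.0006]
top mill 0.75 [ 0.6786  0.1039 -0.0053]
side tray 0.65 [ 0.4847 -0.2325  0.0078]
side mat 0.95 [ 0.4829 -0.2316  0.0052]
side bowl 0.93 [0.5054 0.2681 0.002 ]
side mill 0.79 [ 0.6789  0.0992 -0.0022]
```

View pics/v7.png

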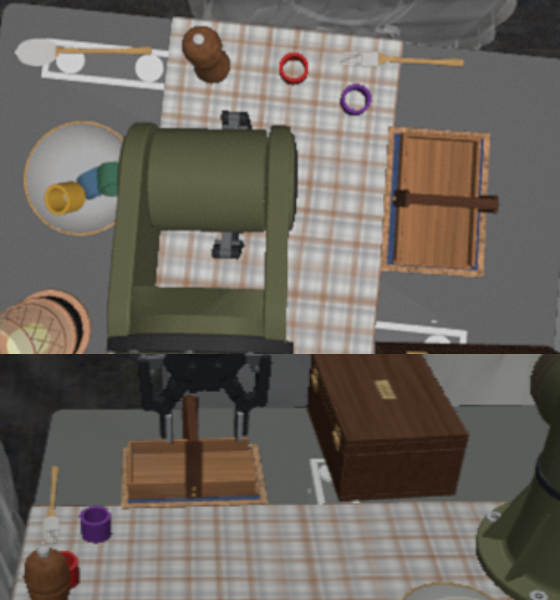

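View pics/m7.png

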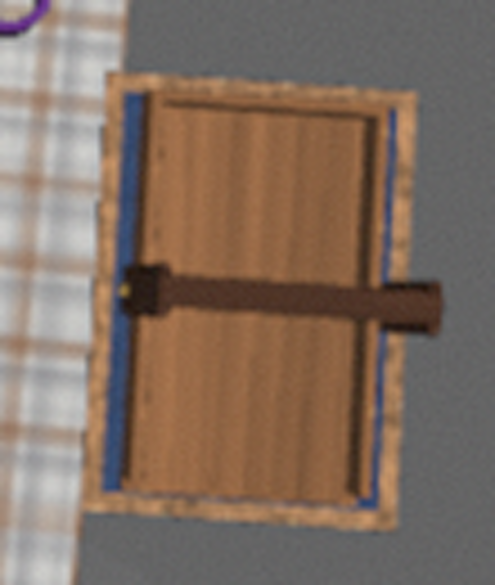

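The tray is flat, centred and lined up on the mat; the wider blue strip on its left is parallax from the wall height. The rings are in the bowl, and the bowl and mill haven't moved.

```bash
python3 -c "
from h import *
print(manip.sign_off())"
```

```text
the job is handed in; nothing more can be done
None
```

I tipped all three rings into the larger bowl, set the empty tray flat and centred on the blue mat and let go; the bowl and mill stayed put, and I handed the job in at about 19 s (no verdict was returned).

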